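# Put the formed bracket away and shut the kit drawer

## Task

Lift the freshly formed bracket out of the open die and lay it flat, crown up, on the floor of the open kit drawer, in the same compartment as the identical bracket already there and running the same way as it, leaving the lens cell alone in the other compartment. Then push the drawer fully home, without slamming it, until it seats at its catch, and leave everything else on the bench where it is.

Things in the scene. Friction and masses are not known exactly. Their poses are not given: they have to be found in the camera images.
- bracket: The freshly formed part, in the cavity of the die, crown up: hat-section pressed aluminium bracket, 44 long (x) x 40 wide (y) x 26 high; crown 20 wide all along its middle, with a 10 wide, 3 thick flange on each side. Origin at the centre of its underside, z up through the crown, x along the crown. About 60 g. Grip it across the crown.
- twin: The identical bracket already in the kit drawer, in either compartment, near its front or its rear: hat-section pressed aluminium bracket, 44 long (x) x 40 wide (y) x 26 high; crown 20 wide all along its middle, with a 10 wide, 3 thick flange on each side. Origin at the centre of its underside, z up through the crown, x along the crown. About 60 g.
- lens_cell: Black round lens cell with a glass top, 48 in diameter, 20 high, in the other compartment. Origin at the centre of its underside.
- die: Lower half of the forming die, dark steel block fixed to the bench, 100 (x) x 90 (y) x 35 high, with a cavity 47 x 43 x 6 deep in its top centre, where the bracket sits (its underside 29 above the bench, x along the die's x). Two 10 diameter guide pins stand 25 above its top at (-41, +36) and (+41, -36). Origin at the centre of its underside.
- punch_block: Upper half of the die, parked upside down and fixed; same 100 x 90 plan, 30 high, its steel punch rising to 50 and two guide bushes to 36. It holds no part. It and the die may swap places. Origin at the centre of its underside.
- cabinet: Low plywood kit cabinet fixed on the bench, 210 deep (x) x 290 wide (y) x 105 high, its front facing -x; the kit drawer is the upper one (the lower front, with a small knob, is fixed). Origin at the centre of its underside.
- kit_drawer (a joint): Opening of the kit drawer in m: 0 fully home, 0.172 fully out; it grows towards the cabinet's -x. A spring catch resists over the last 12 mm (about 5 N) and from 5 mm on pulls the drawer home.
- drawer_floor (a point): Centre of the drawer's inner floor, 56 above the bench; moves with the drawer, axes as the cabinet's. Inside 180 (x) by 250 (y), walls 35 high; a 5 thick divider at y = 0 makes two compartments 122 wide (centres y = +64, -64). The cabinet roof is 37 above the floor; its front edge is at x = -0.095 m + joint value.
- drawer_handle (a point): Middle of the drawer's steel bar handle, 78 above the bench, 100 long along y, about 10 thick, 35 in front of the drawer's front face (whose upper edge is 92 above the bench).
- dropper: Amber dropper bottle, 32 diameter, 85 high, right of the cabinet. Bystander, loose, standing on the bench. Origin at the centre of its underside.
- lens: Black camera lens standing upright, 66 diameter, 52 high, left of the drawer. Bystander, loose, standing on the bench. Origin at the centre of its underside.
- loupe: Small black eye loupe, 38 diameter, 42 high, in front of the drawer's right half. Bystander, loose, standing on the bench. Origin at the centre of its underside.
- jar: Small glass jar with steel cap, 44 diameter, 55 high, standing on the cabinet's roof. Bystander, loose. Origin at the centre of its underside.
- screwdriver: Screwdriver, 170 long, lying between the die and the drawer. Bystander, loose; its x axis runs along it towards the tip.
- blower: Black rubber bulb blower, 58 diameter, 120 high. Bystander, loose, standing on the bench. Origin at the centre of its underside.
- spray: White spray bottle, 36 diameter, 140 high. Bystander, loose, standing on the bench. Origin at the centre of its underside.

How it is judged:
By the outcome, as a careful person would: the job done as asked, in the order asked, and still so for the second after the job is handed in, with the robot touching nothing.
It also fails if it takes over 53 s, if anything falls off the work surface, if the arm or the gripper's body presses on something with over 40 N, if the wrist force passes 120 N, or if a joint passes its speed limit or range.

## Robot

A 7-joint arm with a two-finger parallel gripper is mounted at the origin on the work surface. World frame = base frame: x ahead of the robot, y to its left, z up, the work surface at z = 0. Lengths are in m, angles in degrees, forces in N, time in s.
With the tool pointing down it reaches from about 0.35 to 0.9 m from the base axis. Payload 19.9 kg.
Tool frame: the origin (TCP) lies at the very end of the fingers, on their centre line; the grasp point (between the pads) lies 19 mm behind it; z points along the fingers, y is the line along which they close (so a half turn about z gives the same grasp; the last joint's range is limited). The gripper opens to 85 mm and grips with 20 to 120 N. Pads are 22 mm wide; open, the fingers measure 114 mm over their backs; the gripper's body (76 mm by 85 mm) begins 54 mm behind the grasp point. The pads swing forward as they close: fully open they stand 13 mm farther back than shut.
Start: joints at [-68.039, 23.915, -0.59, 92.452, 0.269, 63.638, -3.037], TCP at [0.258, 0.569, 0.231] pointing down, gripper open.
Joint ranges: [-161.28, 161.28], [-22.2, 115.67], [-73.04, 71.86], [3.21, 147.25], [-68.34, 248.33], [10.77, 114.83], [-161.83, 161.83]. Speed limits (degrees/s): [108.29, 108.29, 136.94, 136.94, 172.46, 172.46, 172.46].

## Interface

Orientations are given as [roll, pitch, yaw] about the fixed x, y, z axes, in that order (R = Rz(yaw) Ry(pitch) Rx(roll)).
In Python, from rig import ctrl, eoat, ik, sensors, imaging, ticket gives the robot as it stands. The module is installed in compiled form; this text tells all that it offers. Calls block until the motion is done:
- ctrl.goto(position, orientation): joint-space move of the TCP to a pose.
- ctrl.servo_line(position, rotation=None, vel=0.15, contact_N=None): straight line of the TCP; rotation=None keeps the orientation; vel is the mean speed in m/s. With contact_N (N) it stops when the force on the tool has changed by that much, and returns True; else False.
- ctrl.movej(angles): joint-space move.
- eoat.set_gripper(opening, f_grip=None): opening from 0.0 (shut) to 1.0 (fully open); f_grip is the grip in N (None keeps the last); returns when the fingers have stopped.
- ctrl.sleep(seconds).
- ik(position, orientation): joint angles nearest the present ones, or None.
- sensors.sense(): the state.
- imaging.get_image(name): name is "scene" or "top"; returns a dict with "color" (420x560x3 uint8, red, green, blue), "range_z" (420x560 float32, m along the optical axis (not along the pixel's ray), 0 where there is no reading), "fov_y" (degrees; the focal length in pixels is half the picture's height over the tangent of half this angle, whatever the lens; pixels are square), "cx", "cy" (the principal point, pixels), "D" ([k1, k2, p1, p2, k3] as OpenCV has them; the pictures are not rectified), "position" and "rotation" of the camera in the world. Camera axes: x right, y down, z forward; pixel columns grow to the right and rows downward; lengths in m; the calibration is good to about 2 mm. A picture is of the moment at which its call begins.
A pose or a line that the arm cannot do raises ctrl.PlanningError and nothing moves.
- ticket.sign_off(): hands the job in; it is judged then, once.
The state is a dict: "clock": time; "q": joint angles; "dq": joint speeds; "joint_efforts": joint torques, N m; "eef_pos": TCP position; "tcp_rot": TCP orientation; "contact_force": force on the tool from outside, world axes, zero at the start; "ft_torque": the same for the moment, N m; "gripper_width": opening from 0.0 (shut) to 1.0 (fully open); "grip_force": force on a finger pad.
Only numpy, scipy, OpenCV 4.12 (cv2) and the standard library are available. Lean on these libraries where they do the work, as an engineer would, in place of code of your own. Each camera call takes 0.05 s, during which the arm holds its last target. There are 200 camera calls.

## Working session

There is one attempt and no reset: what is moved stays moved. The work goes in short steps, each a Python script; the robot and the scene stay as the last script left them, time stands still between calls to the robot, and variables do not carry over. Pictures are saved under pics/ and viewed, at most 10 in all, crops included, and the job is handed in when it is done.

```bash
mkdir -p pics
cat > h.py <<'E'
import numpy as np, cv2
from rig import ctrl, eoat, ik, sensors, imaging, ticket
def cloud(name):
    d=imaging.get_image(name); z=d["range_z"]; H,W=z.shape
    f=H/2/np.tan(np.radians(d["fov_y"])/2)
    K=np.array([[f,0,d["cx"]],[0,f,d["cy"]],[0,0,1.]])
    u,v=np.meshgrid(np.arange(W),np.arange(H))
    n=cv2.undistortPoints(np.stack([u,v],-1).reshape(-1,1,2).astype(np.float64),K,np.array(d["D"],float)).reshape(H,W,2)
    P=np.dstack([n[...,0]*z,n[...,1]*z,z])
    R=np.array(d["rotation"],float)
    if R.shape!=(3,3):
        from scipy.spatial.transform import Rotation
        R=Rotation.from_euler("xyz",R,degrees=True).as_matrix()
    Pw=P@R.T+np.array(d["position"]); Pw[z==0]=np.nan
    return d["color"],Pw,d
E
python3 - <<'E'
from h import *
for n in("top","scene"):
    c,P,d=cloud(n); cv2.imwrite(f"pics/{n}0.png",c[...,::-1]); np.save(f"{n}0.npy",P)
    print(n,d["position"],d["rotation"],d["fov_y"],d["D"])
print(sensors.sense())
E
```

```text
top [ 0.50512624 -0.02194288  1.26934103] [-175.88140715    1.16817175  -91.34964406] 46.75740161926062 [-0.02736408  0.          0.          0.          0.        ]
scene [ 1.56521324 -0.76168486  0.89971437] [-122.53119843    1.34399907   51.27076968] 44.95615352146008 [-0.17627272  0.          0.          0.          0.        ]
{'clock': 0.1, 'q': array([-68.03780135,  23.94549246,  -0.59104298,  92.48100433,
         0.27097937,  63.63894472,  -3.03723466]), 'dq': array([-0.02840009, -0.12566862, -0.05618436,  0.0016427 , -0.03297459,
        0.08546013,  0.0085431 ]), 'joint_efforts': array([ 2.57792592e-03, -8.65830874e+01,  6.81235939e-01, -4.35637236e+01,
        1.92766555e-02,  4.71092382e-03,  7.12143424e-05]), 'eef_pos': array([0.25747506, 0.56916181, 0.23072112]), 'tcp_rot': array([-1.79936176e+02,  6.17525569e-03,  1.55661339e+02]), 'contact_force': array([ 1.00148248, -0.41653122, -0.49772056]), 'ft_torque': array([ 0.01401732, -0.03525131, -0.00330457]), 'grip_force': 0.0, 'gripper_width': 1.0001204070118934}
```

View pics/top0.png

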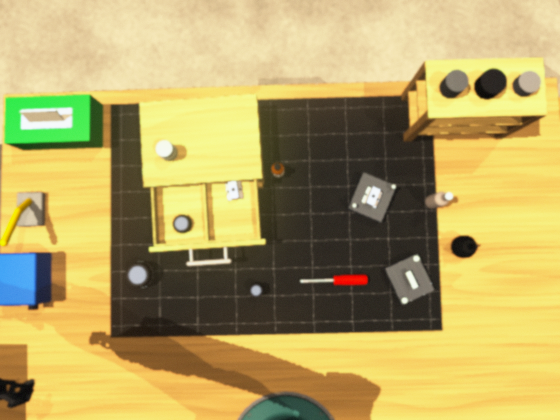

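View pics/scene0.png

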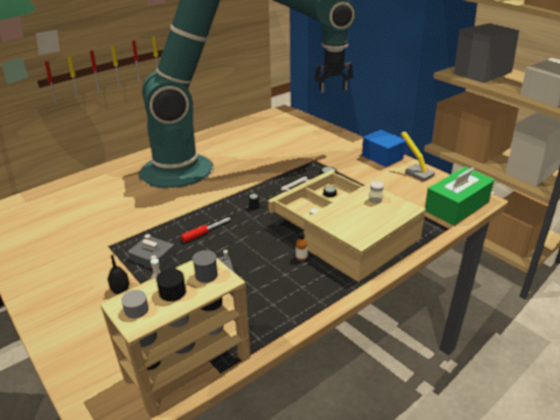

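Top view: the drawer is open at about (205,215), the twin is in the right compartment at the rear (233,190), and the lens cell is in the left one (182,224). The two die-like blocks are at (373,197) and (410,279), and the upper one looks like it holds the bracket. Next I'll measure heights.

Run:
```python
from h import *
P=np.load("top0.npy"); c=cv2.imread("pics/top0.png")
a=c[165:315,340:450]; b=c[140:300,130:275]
A=cv2.resize(a,None,fx=3.6,fy=3.6,interpolation=cv2.INTER_CUBIC);B=cv2.resize(b,None,fx=3.4,fy=3.4,interpolation=cv2.INTER_CUBIC)
o=np.zeros((560,800,3),np.uint8);o[:min(560,A.shape[0]),:A.shape[1]]=A[:560];w=800-A.shape[1];o[:B.shape[0],A.shape[1]:]=B[:560,:w];cv2.imwrite("pics/crop1.png",o)
np.set_printoptions(linewidth=250)
def blob(name,r0,r1,c0,c1,z0,z1):
    q=P[r0:r1,c0:c1].reshape(-1,3);q=q[(q[:,2]>z0)&(q[:,2]<z1)]
    if len(q)<4: print(name,len(q));return
    (cx,cy),(w,h),an=cv2.minAreaRect((q[:,:2]*1000).astype(np.float32))
    print(name,len(q),"rect c",round(cx,1),round(cy,1),"wh",round(w,1),round(h,1),"ang",round(an,1),"med",q.mean(0).round(4), "z",np.median(q[:,2]).round(4))
blob("upper top",165,230,340,405,.020,.07)
blob("upper hi",165,230,340,405,.045,.058)
blob("lower top",250,310,380,440,.020,.07)
blob("lower hi",250,310,380,440,.045,.07)
blob("roof",90,190,135,270,.095,.115)
blob("twin crown",175,205,220,248,.073,.09)
blob("twin all",178,205,222,246,.0575,.09)
blob("lens cell",205,240,165,198,.068,.09)
blob("drawer walls",186,255,145,270,.083,.0945)
blob("handle",245,270,185,235,.065,.09)
blob("loupe",280,300,245,268,.03,.06)
blob("lens",260,290,122,155,.04,.07)
blob("jar",135,165,150,180,.14,.18)
blob("dropper",155,185,266,292,.03,.1)
print("floor z",np.nanmedian(P[225:235,220:245,2]), "bench",np.nanmedian(P[290:310,180:220,2]))
print((P[170:226:2,348:400:2,2]*1000).round())
```

```text
upper top 1431 rect c 635.5 -237.4 wh 90.4 101.6 ang 65.6 med [ 0.6344 -0.2361  0.0374] z 0.0356
upper hi 151 rect c 634.0 -235.2 wh 36.3 111.0 ang 39.1 med [ 0.6354 -0.2367  0.0544] z 0.0552
lower top 1468 rect c 424.6 -325.9 wh 101.2 91.8 ang 23.3 med [ 0.4247 -0.3243  0.0322] z 0.031
lower hi 106 rect c 424.7 -325.8 wh 43.9 15.1 ang 24.5 med [ 0.4247 -0.3253  0.0504] z 0.0505
roof 9626 rect c 778.7 189.7 wh 211.6 291.9 ang 2.7 med [0.7775 0.1845 0.1051] z 0.1051
twin crown 148 rect c 657.4 111.7 wh 43.4 20.1 ang 7.5 med [0.6573 0.1116 0.082 ] z 0.082
twin all 338 rect c 652.8 112.8 wh 58.1 61.0 ang 89.3 med [0.6544 0.1115 0.0695] z 0.0622
lens cell 275 rect c 576.9 242.0 wh 46.3 45.6 ang 10.8 med [0.577  0.2414 0.0754] z 0.0758
drawer walls 1124 rect c 582.8 182.3 wh 291.8 168.0 ang 89.5 med [0.5535 0.1828 0.0902] z 0.0908
handle 314 rect c 499.4 178.1 wh 48.8 112.4 ang 2.7 med [0.4902 0.1767 0.0828] z 0.0824
loupe 137 rect c 406.7 62.9 wh 30.2 32.4 ang 43.5 med [0.4063 0.0631 0.0425] z 0.0423
lens 457 rect c 452.3 357.8 wh 61.8 59.1 ang 51.6 med [0.452  0.3569 0.0511] z 0.0519
ja
[... 2522 characters left out ...]
 34. 31. 39. 39. 40. 33. 29.  3.  5.  5.  6. -2.  0.  1.]
 [ 4. -0. -1.  3. -2.  4.  8. 24. 33. 32. 38. 35. 34. 34. 30. 38. 34. 31.  0.  2. -2.  2. -1.  6.  5. -2.]
 [-2.  1.  1.  1.  1.  1.  1.  0.  2. 19. 33. 30. 38. 36. 37. 39. 39. 38.  8. -3.  4. -0. -4.  2. -3. -0.]
 [ 5. -0.  4.  0. -0. -5.  0.  1. -1. -0.  3.  9. 32. 41. 35. 37. 40. 33.  2. -0.  2.  2.  4.  2.  3. -1.]
 [-2.  4. -1.  0.  0.  3. -3.  2. -0.  1. -1.  1. -0.  9. 25. 35. 37.  2. -1.  6.  0. -2.  2.  5.  1. -1.]
 [-1.  2.  1.  5.  4.  1.  1. -1.  2. -3.  1.  0. -0.  6.  5.  1.  2.  2.  5.  2. -1.  0. -1. -0.  1.  1.]
 [-1.  2.  1.  0. -2. -1.  1. -1.  1.  2.  4.  3.  2.  0.  5.  2. -1. -1.  2. -3. -6.  3.  1.  3. -0.  2.]]
```

View pics/crop1.png

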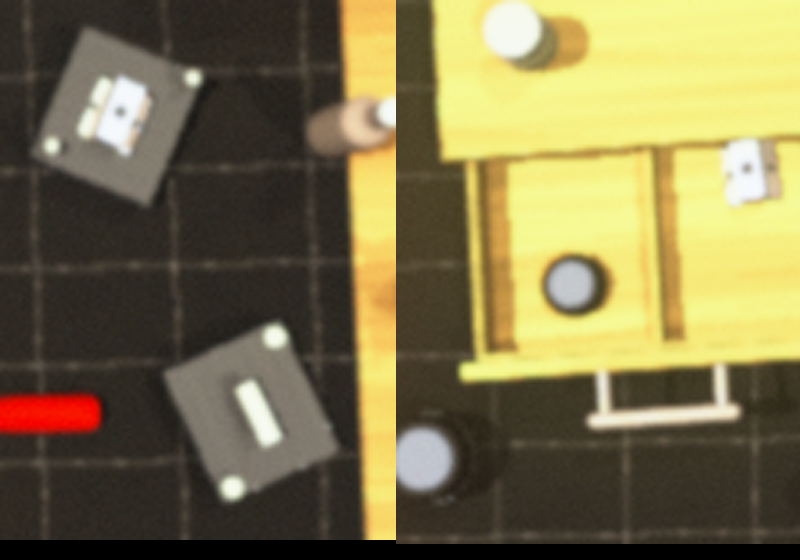

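Crop: the die is the upper-left block. Its cavity holds the bracket (crown at crop (120,112)) and its pins stand about 60 high. The lower block carries the bare punch. The twin is in the right compartment near the rear, its crown at crop (748,172). I'll refine the yaws and check reachability.

```bash
cat > meas.py <<'E'
from h import *
def crown(Ps,box,z0,z1):
    r0,r1,c0,c1=box; P=np.nanmean(Ps,0); q=P[r0:r1,c0:c1].reshape(-1,3); q=q[(q[:,2]>z0)&(q[:,2]<z1)]
    m=q.mean(0); w,v=np.linalg.eigh(np.cov((q-m)[:,:2].T)); a=np.degrees(np.arctan(v[1,1]/v[0,1]))
    R=cv2.minAreaRect((q[:,:2]*1000).astype(np.float32))
    return len(q),m.round(4),"pca",a.round(2),"ext mm",np.sqrt(12*w*1e6).round(1),"rect",np.round(R[0],1),np.round(R[1],1),round(R[2],1)
E
python3 - <<'E'
from meas import *
Ps=[cloud("top")[1] for _ in range(6)]; np.save("top1.npy",np.nanmean(Ps,0))
print("bracket",crown(Ps,(182,212,360,386),.050,.060))
print("die",crown(Ps,(165,230,340,405),.025,.070))
print("twin",crown(Ps,(178,205,220,248),.078,.086))
print("roof",crown(Ps,(90,190,135,270),.100,.110))
print("front top",crown(Ps,(236,256,145,270),.084,.096))
print("handle",crown(Ps,(256,270,185,235),.065,.090))
for p,y in(((.635,-.2365,.15),156),((.635,-.2365,.038),156),((.57,.115,.2),187.5),((.57,.115,.064),187.5),((.46,.177,.065),182.7),((.65,.187,.065),182.7)):
    q=ik(p,[180,0,y]); print(p,None if q is None else np.round(q,0))
E
```

```text
bracket (145, array([ 0.6356, -0.2365,  0.0553]), 'pca', np.float64(-23.51), 'ext mm', array([20.7, 44.8]), 'rect', array([ 635.8, -236.8]), array([20.1, 44. ]), 65.6)
die (1420, array([ 0.6346, -0.2365,  0.0376]), 'pca', np.float64(-24.09), 'ext mm', array([ 90.9, 101.3]), 'rect', array([ 635.4, -237.4]), array([ 90.4, 100.7]), 65.3)
twin (145, array([0.657 , 0.1119, 0.0822]), 'pca', np.float64(9.55), 'ext mm', array([20.6, 43.9]), 'rect', array([657.6, 111.9]), array([43.2, 20.1]), 7.6)
roof (9615, array([0.7779, 0.1845, 0.1051]), 'pca', np.float64(-87.38), 'ext mm', array([212.8, 289.2]), 'rect', array([779. , 189.3]), array([210.7, 290.8]), 2.7)
front top (837, array([0.5245, 0.1805, 0.0916]), 'pca', np.float64(-87.92), 'ext mm', array([ 21.1, 282.1]), 'rect', array([528.2, 177.5]), array([ 36.6, 281.3]), 0.2)
handle (224, array([0.4817, 0.1771, 0.0824]), 'pca', np.float64(-88.35), 'ext mm', array([ 16. , 113.3]), 'rect', array([483.5, 175.8]), array([108.5,  22. ]), 88.9)
(0.635, -0.2365, 0.15) [-11.  41.  43.  89. -30.  62. 106.]
(0.635, -0.2365, 0.038) [ -2.  45.  30.  92. -28.  50. 104.]
(0.57, 0.115, 0.2) [-23.  22.  11. 101.  -5.  58.  87.]
(0.57, 0.115, 0.064) [-20.  32.   7. 106.  -5.  43.  88.]
(0.46, 0.177, 0.065) [-30.  24.   6. 118.  -4.  37.  72.]
(0.65, 0.187, 0.065) [-22.  39.   6.  91.  -5.  50.  77.]
```

Run:
```python
from h import *
P=np.load("top1.npy")
# drawer profile in cabinet frame
a=np.radians(2.65); C=np.array([.779,.1893]); Q=P[170:275,145:270].reshape(-1,3); d=Q[:,:2]-C
X=d[:,0]*np.cos(a)+d[:,1]*np.sin(a); Y=-d[:,0]*np.sin(a)+d[:,1]*np.cos(a)
m=(np.abs(Y+.1)<.015)|(np.abs(Y-.035)<.01)|(np.abs(Y-.1)<.015)
for x0 in np.arange(-.31,-.22,.005):
    s=m&(np.abs(X-x0)<.0025); print(round(x0*1000),(np.nanmedian(Q[s,2])*1000).round(),end=" | ")
s=(Q[:,2]>.070)&(Q[:,2]<.095)&(X<-.255)&(np.abs(Y)<.04); print("\nhandle X",np.percentile(X[s&(X<-.285)],[2,50,98]))
ctrl.goto([.6355,-.2367,.23],[180,0,156]); eoat.set_gripper(.55)
ctrl.servo_line([.6355,-.2367,.09],vel=.15)
f0=sensors.sense()["contact_force"]
hit=ctrl.servo_line([.6355,-.2367,.0385],vel=.05,contact_N=8)
s=sensors.sense(); print("hit",hit,s["eef_pos"],s["contact_force"]-f0,s["clock"])
```

```text
-310 1.0 | -305 1.0 | -300 2.0 | -295 1.0 | -290 1.0 | -285 1.0 | -280 1.0 | -275 1.0 | -270 1.0 | -265 2.0 | -260 92.0 | -255 92.0 | -250 91.0 | -245 56.0 | -240 56.0 | -235 56.0 | -230 56.0 | -225 56.0 | 
handle X [-0.30395975 -0.29844135 -0.29017081]
hit False [ 0.63567984 -0.2367941   0.03885404] [ 0.13547366  0.37086656 -0.57316204] 6.25
```

Run:
```python
from h import *
eoat.set_gripper(0.0,f_grip=35); s=sensors.sense(); print(s["gripper_width"],s["grip_force"],s["contact_force"])
ctrl.servo_line([.6355,-.2367,.10],vel=.06); ctrl.servo_line([.6355,-.2367,.25],vel=.2)
s=sensors.sense(); print(s["gripper_width"],s["grip_force"],s["eef_pos"],s["contact_force"],s["clock"])
c,P,d=cloud("scene"); i=c; cv2.imwrite("pics/lift.png",i[...,::-1])
# zoom on the gripper
R=cv2.Rodrigues(np.zeros(3))[0]
from scipy.spatial.transform import Rotation as Ro
Rw=Ro.from_euler("xyz",d["rotation"],degrees=True).as_matrix(); p=Rw.T@(np.array(s["eef_pos"])-d["position"]); f=210/np.tan(np.radians(d["fov_y"]/2))
u,v=int(p[0]/p[2]*f+d["cx"]),int(p[1]/p[2]*f+d["cy"]); print(u,v)
cv2.imwrite("pics/liftz.png",cv2.resize(i[max(0,v-50):v+50,max(0,u-60):u+60,::-1],None,fx=5,fy=5,interpolation=cv2.INTER_CUBIC))
```

```text
0.22536634750460133 35.20037591457367 [-1.15328992  0.57331172  5.58815185]
0.22264883380023442 34.562562704086304 [ 0.63511354 -0.23632735  0.24867755] [-0.15773846 -0.54991169 -1.35558082] 8.6833
207 202
```

View pics/liftz.png

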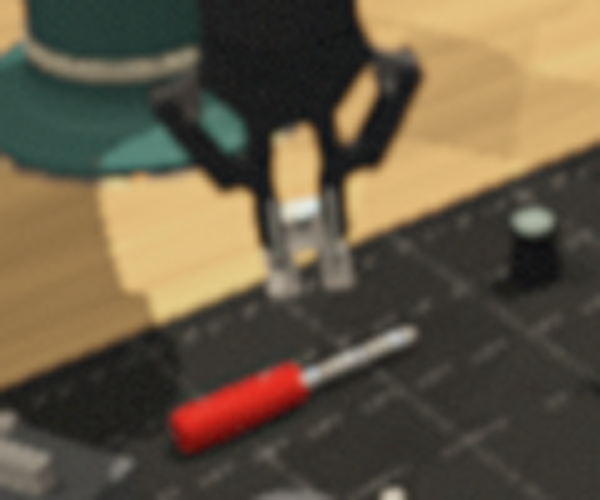

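The bracket hangs level between the pads (crown at about (300,210), flanges below at about y=280), so the grip is good. Next is carrying and placing it.

```bash
cat >> meas.py <<'E'
def snap(name,out,r0,r1,c0,c1,k):
    c=imaging.get_image(name)["color"]; cv2.imwrite("pics/"+out,cv2.resize(c[r0:r1,c0:c1,::-1],None,fx=k,fy=k,interpolation=cv2.INTER_CUBIC))
E
python3 - <<'E'
from meas import *
x,y=.5855,.1103
ctrl.goto([x,y,.24],[180,0,188.1]); ctrl.servo_line([x,y,.09],vel=.15); ctrl.sleep(.3)
s=sensors.sense(); print(s["eef_pos"],s["tcp_rot"],s["gripper_width"],s["contact_force"])
hit=ctrl.servo_line([x,y,.0635],vel=.03,contact_N=4)
s=sensors.sense(); print(hit,s["eef_pos"],s["contact_force"])
eoat.set_gripper(.5); 
ctrl.servo_line([x,y,.10],vel=.06); ctrl.servo_line([x,y,.22],vel=.2)
ctrl.goto([.43,.17,.22],[180,0,182.65])
print(sensors.sense()["clock"])
Ps=[cloud("top")[1] for _ in range(4)]; np.save("top2.npy",np.nanmean(Ps,0))
snap("top","placed.png",140,300,130,290,3.7)
E
```

```text
[0.58562277 0.11042054 0.09034114] [ 1.79991252e+02  2.94485029e-02 -1.71890365e+02] 0.22235556442541948 [-0.216493   -0.94540644 -1.74836407]
True [0.5857779  0.11026659 0.06577463] [0.86411823 0.40629547 8.82990353]
14.825
```

View pics/placed.png

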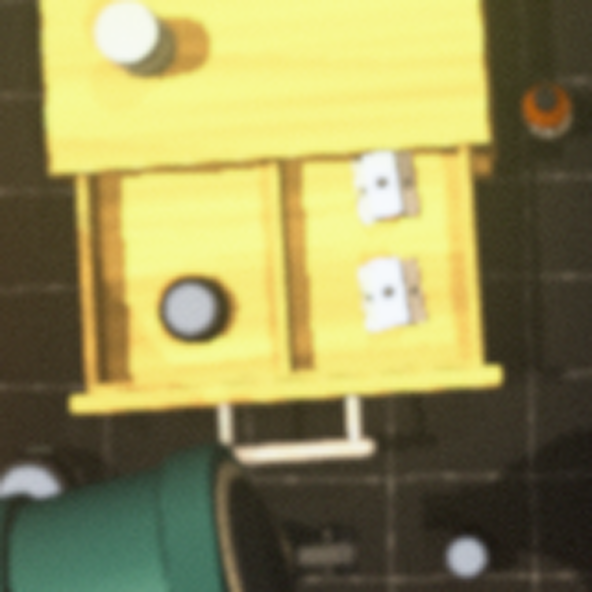

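Placed flat beside the twin and parallel to it (crop (390,293) against (383,185)), with the lens cell alone on the left. I'll check the numbers, then push the drawer home by its handle.

Run:
```python
from meas import *
Ps=[np.load("top2.npy")]
print("new",crown(Ps,(206,234,222,250),.078,.086)); print("twin",crown(Ps,(178,203,220,248),.078,.086))
a=np.radians(2.65); w=lambda X,z,Y=0:[.779+X*np.cos(a)-Y*np.sin(a),.1893+X*np.sin(a)+Y*np.cos(a),z]
eoat.set_gripper(0.0,f_grip=35)
rot=[180,0,182.65]
ctrl.goto(w(-.352,.15),rot); ctrl.servo_line(w(-.352,.062),vel=.12); ctrl.sleep(.2)
def rep(t):
    s=sensors.sense(); d=s["eef_pos"][:2]-np.array([.779,.1893]); print(t,"X",(d@[np.cos(a),np.sin(a)]).round(4),"F",s["contact_force"].round(1),"t",s["clock"])
rep("pre")
print(ctrl.servo_line(w(-.300,.062),vel=.025,contact_N=2.5)); rep("touch")
print(ctrl.servo_line(w(-.190,.062),vel=.045,contact_N=25)); rep("pushed")
```

```text
new (148, array([0.5853, 0.1089, 0.0824]), 'pca', np.float64(7.16), 'ext mm', array([20.3, 44.2]), 'rect', array([585.2, 108.9]), array([43.6, 20.1]), 6.7)
twin (142, array([0.6575, 0.112 , 0.0821]), 'pca', np.float64(10.08), 'ext mm', array([20.4, 43.1]), 'rect', array([657.8, 112.1]), array([42.6, 20.1]), 8.1)
pre X -0.3517 F [-0.1  0.5  0.3] t 17.025
False
touch X -0.3 F [-0.1 -0.3  0.4] t 19.2583
False
pushed X -0.19 F [-0.1 -1.   0.9] t 21.85
```

Run:
```python
from meas import *
snap("top","push1.png",90,300,110,310,2.8); c=imaging.get_image("scene")["color"]; cv2.imwrite("pics/push1s.png",cv2.resize(c[120:300,220:460,::-1],None,fx=3.2,fy=3.2))
```

```text
(no output)
```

View pics/push1s.png

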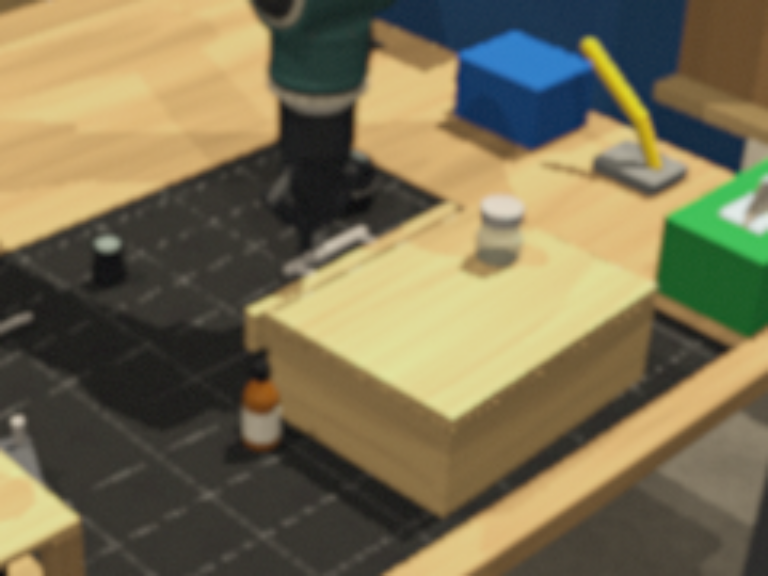

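View pics/push1.png

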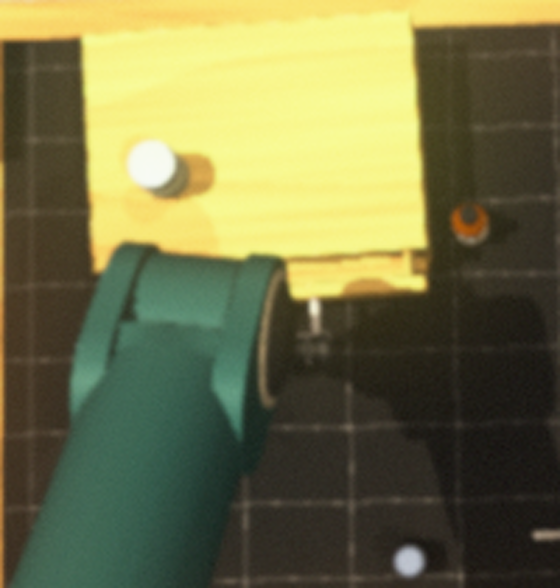

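The drawer slides with very little friction and is nearly closed, with the front edge about 25 mm from home (crop (360,295) against the roof edge at 255). I'll push it slowly through the catch.

```bash
cat > push.py <<'E'
from meas import *
a=np.radians(2.65); w=lambda X,z,Y=0:[.779+X*np.cos(a)-Y*np.sin(a),.1893+X*np.sin(a)+Y*np.cos(a),z]
def rep(t):
    s=sensors.sense(); d=s["eef_pos"][:2]-np.array([.779,.1893]); print(t,"X",(d@[np.cos(a),np.sin(a)]).round(4),"F",s["contact_force"].round(1),"t",s["clock"])
E
python3 - <<'E'
from push import *
for X in(-.178,-.172,-.168,-.164,-.160,-.156,-.152):
    h=ctrl.servo_line(w(X,.062),vel=.015,contact_N=15); rep(h)
    if h: break
E
```

```text
False X -0.1786 F [-7.7  0.7  5.1] t 22.9
False X -0.1718 F [-0.8  0.8 -0.2] t 23.45
False X -0.1678 F [-0.7 -0.1 -0. ] t 23.8667
True X -0.1678 F [-0.8 -0.1  0.9] t 24.0917
```

Run:
```python
from push import *
ctrl.servo_line(w(-.21,.062),vel=.05); ctrl.servo_line(w(-.23,.25),vel=.2)
ctrl.goto([.3,.45,.3],[180,0,150]); print(sensors.sense()["clock"])
P=np.nanmean([cloud("top")[1] for _ in range(4)],0); np.save("top3.npy",P)
Q=P[80:275,125:275].reshape(-1,3); d=Q[:,:2]-np.array([.779,.1893])
X=d[:,0]*np.cos(a)+d[:,1]*np.sin(a); Y=-d[:,0]*np.sin(a)+d[:,1]*np.cos(a)
s=(Q[:,2]>.086)&(Q[:,2]<.097)&(np.abs(Y)<.12)&(X<-.1); print("front top X",np.percentile(X[s],[2,50,98]),s.sum())
s=(Q[:,2]>.07)&(Q[:,2]<.09)&(np.abs(Y)<.04)&(X<-.135)&(X>-.2); print("handle X",np.percentile(X[s],[2,50,98]))
P0=np.load("top1.npy")
for n,b,z in(("jar",(130,170,145,185),(.14,.18)),("drop",(155,185,266,292),(.03,.1)),("lens",(260,290,122,155),(.04,.07)),("loupe",(280,300,245,268),(.03,.06))):
    o=[]
    for p in(P0,P):
        q=p[b[0]:b[1],b[2]:b[3]].reshape(-1,3); o.append(q[(q[:,2]>z[0])&(q[:,2]<z[1])].mean(0))
    print(n,((o[1]-o[0])*1000).round(1))
snap("top","home.png",80,310,110,480,2.1)
```

```text
27.5667
front top X [-0.11712998 -0.11110465 -0.10478016] 529
handle X [-0.15734095 -0.15232058 -0.13946016]
jar [-0.  -0.  -0.1]
drop [ 0.  -0.1  0.3]
lens [-0.2 -0.2  0.1]
loupe [ 0. -0.  0.]
```

View pics/home.png

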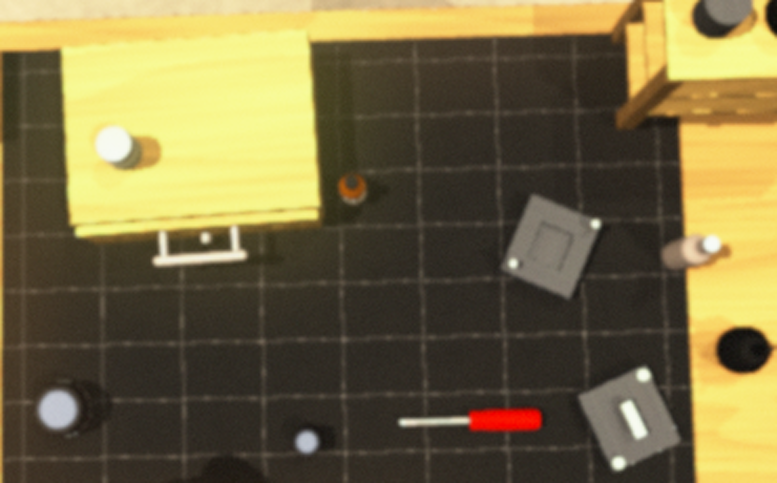

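The drawer is home, its front flush with the roof edge at about (195,225). The die cavity is empty at (550,245), and the bystanders have not moved.

```bash
python3 -c "
from rig import ticket; print(ticket.sign_off())"
```

```text
the job is handed in; nothing more can be done
None
```

The bracket is in the twin's compartment, flat, crown up and within about 3° of parallel to it; the drawer is seated at its catch, the lens cell had its compartment to itself before closing, the bystanders look undisturbed, and I handed the job in at about 28 s.

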